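# Clip the watering timer onto the trough's rail

### The job

Clip the white watering timer onto the aluminium rail of the charcoal planter trough, in line with the blue marks: hook its rigid lip under the rail's near edge (the robot's side) with the timer tilted, then rock it down until the orange sprung foot clicks under the far edge, so that it sits flat on the rail, and let go. The rail is adjustable and its exact height and setting are not known, so feel for it and be gentle: never push the timer against the trough with more than about 35 N, and leave the other things on the ledge where they are.

Things in the scene. Friction and masses are not known exactly. Their poses are not given: they have to be found in the camera images.
- module_center (a point): Centre of the housing of the loose white timer, 44 mm above its underside; it starts upright. Axes: x from lip side to foot side, y across its 40 mm width, z up. Housing: x -28.7 to 30 mm, 18 to 70 mm above the underside, 0.16 kg. Grip the flat faces y = +-20 mm. The housing's bottom face (18 mm) rests on the rail when seated
- module: the same timer, origin at the centre of its underside, same axes. On its -x side a rigid wall (x -28.7 to -22.7 mm) hangs 0 to 18 mm above the underside; the rigid lip juts from it to +x, 5.2 mm long, 5 mm thick (4 to 9 mm above the underside), leaving a slot 9 mm high (9 to 18 mm) that takes the rail's near edge
- module_lip (a point): tip of the timer's rigid lip: x = -17.5 mm, y = 0, 6.5 mm above the timer's underside; axes as the timer's
- foot (a joint): travel (m) of the orange sprung foot at the timer's +x side: 0 = sprung in, grows as it is pushed out to +x. Stem x 24 to 30 mm, 0 to 18 mm above the underside; nose tip x = 18, catch face 10.5 mm up, wedge from (x 18, 8.5 up) to (x 23, 0 up). Spring 3 N + 0.5 N/mm. 4 to 9 N of push above it rides it over the rail's edge, then it snaps back to 0 (click); its face is slick
- trough: charcoal planter trough, fixed, 480 mm long (y) x 180 mm (x; -x is the near, robot side), origin under its centre, z up, deck at 90 mm. Its rail runs along y on the near strip between end stops at y = +-168 mm; a fixed grey timer as tall as the white one sits on it at y = 135 mm. Seated, the white timer's axes are parallel to the trough's. Low plants on the far strip
- rail_near (a point): mean place of the middle of the rail's near top edge, 123 mm above the trough's underside; axes as the trough's. The rail's flat flange is 44 mm wide (x), 6 mm thick, free below both edges (20 mm web). It is adjustable: its true top lies up to 7 mm lower or higher and its edge up to 6 mm nearer or farther (x), set anew each time and NOT in the readings: feel for it, or look
- mark: two blue square marks on the deck either side of the rail, 14 mm wide; origin between them at deck height, 22 mm beyond the rail_near point in x; axes as the trough's. The timer's middle must come level with it along y, within 8 mm
- rabbit_pot: white ceramic rabbit-shaped plant pot, 125 mm tall; origin under its centre
- sprayer: green hand sprayer bottle, 86 mm wide, 200 mm tall; origin under its centre
- scoop: copper-coloured scoop lying on the ledge, 210 mm long; origin under the rear of its blade, blade towards its own +x
- skewer1: flat bamboo skewer lying on the ledge, 260 mm long, 4 mm thick; origin at its middle
- skewer2: a second such skewer
- clay_pot: empty terracotta pot, 86 mm wide, 78 mm tall; origin under its centre
Mind the look-alikes: they are no part of the job. There is more than one size of the module; the job needs the largest.

How it is judged:
By the outcome, as a careful person would: the job done as asked, in the order asked, and still so for the second after the job is handed in, with the robot touching nothing.
It also fails if it takes over 58 s, if anything falls off the work surface, if the arm or the gripper's body presses on something with over 40 N, if the wrist force passes 120 N, or if a joint passes its speed limit or range.

### The arm

A 6-joint arm with a two-finger parallel gripper is mounted at the origin on the work surface. World frame = base frame: x ahead of the robot, y to its left, z up, the work surface at z = 0. Lengths are in m, angles in rad, forces in N, time in s.
With the tool pointing down it reaches from about 0.375 to 0.9 m from the base axis. Payload 3.1 kg.
Tool frame: the origin (TCP) lies at the very end of the fingers, on their centre line; the grasp point (between the pads) lies 19 mm behind it (manip.tcp_to_grasp is the distance from the TCP to the grasp point, in m); z points along the fingers, y is the line along which they close (so a half turn about z gives the same grasp; the last joint's range is limited). The gripper opens to 85 mm and grips with 20 to 120 N. Pads are 22 mm wide; open, the fingers measure 114 mm over their backs; the gripper's body (76 mm by 85 mm) begins 54 mm behind the grasp point. The pads swing forward as they close: fully open they stand 13 mm farther back than shut.
Start: joints at [-1.504, 0.527, 1.433, -0, 1.181, -0.178], TCP at [0.152, -0.606, 0.231] pointing down, gripper open.
Joint ranges: [-3.08, 3.08], [-0.75, 2.2], [0.22, 2.44], [-1.43, 4.57], [0, 2.65], [-2.85, 2.85]. Speed limits (rad/s): [2.79, 2.79, 3.14, 3.14, 3.14, 3.14].

### API

Orientations are given as a unit quaternion [x, y, z, w].
In Python, from station import manip gives the robot as it stands. The module is installed in compiled form; this text tells all that it offers.
- The arm moves only by the tool step_arm, never from a script. Its argument "commands" is one flat list of numbers, 6 for each row, row after row: the shift along the tool's x, y, z in m, then the turn, a rotation vector about the tool's x, y, z in degrees. A call has exactly 10 rows; each row is the pose to reach, as a shift and turn from the pose commanded when the call began, along the tool's axes at that moment; what a row does not reach only later rows make up. A row lasts 1/10 s, in which the tool goes at most 50 mm and 8.59 degrees, less where a joint would pass 70% of its speed; a pose out of reach is approached as far as the arm can. A call with a gripper value outside its range is refused whole. "jaw" is the opening in per cent of the stroke, from 0 (shut) to 100 (fully open), set as the call begins (left out, the last holds). The fingers move at their own pace and stop on an object; "grip_force" is the grip in N (left out, the last holds). Time passes only in rows, so rows that repeat a pose let the fingers close, or fill a call up. It gives the time, the measured TCP pose, the force, the opening and the grip force at its end, in the units of the state.
- manip.sense(): the state, without advancing time (a new reading comes with each control period).
- manip.snapshot(name): name is "side" or "top"; returns a dict with "pixels" (384x512x3 uint8, blue, green, red), "fx", "fy", "cx", "cy" (pixels), "R" (3x3) and "t" (3): a world point X has camera coordinates R X + t. Camera axes: x right, y down, z forward; pixel columns grow to the right and rows downward; lengths in m; the calibration is good to about 2 mm. A picture is of the moment at which its call begins. There is no depth.
- manip.sign_off(): hands the job in; it is judged then, once.
The state is a dict: "t": time; "q": joint angles; "qd": joint speeds; "tau": joint torques, N m; "tcp_pos": TCP position; "tool_rot": TCP orientation; "force": force on the tool from outside, world axes, zero at the start; "ft_torque": the same for the moment, N m; "finger_gap": opening from 0.0 (shut) to 1.0 (fully open); "gripper_force": force on a finger pad.
Only numpy, scipy, OpenCV 4.12 (cv2) and the standard library are available. Lean on these libraries where they do the work, as an engineer would, in place of code of your own. Each camera call takes 0.05 s, during which the arm holds its last target. There are 200 camera calls.

## Working session

There is one attempt and no reset: what is moved stays moved. The work goes in short steps, Python scripts to look and compute and a tool call to move; the robot and the scene stay as the last step left them, time stands still between calls to the robot, and variables do not carry over. Pictures are saved under pics/ and viewed, at most 10 in all, crops included, and the job is handed in when it is done.

Besides the shell and the picture viewer there is one more tool, called after "Request:" in YAML: its name, and indented under it one key for each argument. step_arm: Moves the arm, as the interface text tells. Its arguments: {"type":"object","properties":{"commands":{"type":"array","items":{"type":"number"}},"jaw":{"type":"number"},"grip_force":{"type":"number"}},"required":["commands"]}

```bash
mkdir -p pics; cat > h.py <<'E'
import numpy as np, cv2
from station import manip
from scipy.spatial.transform import Rotation as Rn
def snap(n):
    s=manip.snapshot(n); s={k:(np.array(v) if k in('pixels','R','t') else v) for k,v in s.items()}; return s
def ray(s,u,v):
    d=s['R'].T@np.array([(u-s['cx'])/s['fx'],(v-s['cy'])/s['fy'],1]); o=-s['R'].T@s['t']; return o,d
def onz(s,u,v,z):
    o,d=ray(s,u,v); return o+d*(z-o[2])/d[2]
def proj(s,X):
    c=s['R']@np.array(X)+s['t']; return s['fx']*c[0]/c[2]+s['cx'],s['fy']*c[1]/c[2]+s['cy']
E
python3 - <<'E'
from h import *
for n in('side','top'):
    s=snap(n); cv2.imwrite(f'pics/{n}0.png',cv2.resize(s['pixels'],None,fx=1.5,fy=1.5)); cv2.imwrite(f'raw_{n}0.png',s['pixels'])
    print(n,s['fx'],s['cx'],s['cy'],s['R'].round(3).tolist(),(-s['R'].T@s['t']).round(3))
print(manip.sense(),manip.tcp_to_grasp)
E
```

```text
side 472.0954544355946 251.45278769533732 201.35401684849376 [[-0.889, -0.458, -0.019], [-0.297, 0.608, -0.736], [0.348, -0.649, -0.676]] [0.036 0.871 0.985]
top 368.0558148119667 252.1046493306226 202.92110636863632 [[0.007, -1.0, -0.019], [-0.996, -0.005, -0.091], [0.091, 0.019, -0.996]] [ 0.381 -0.01   1.375]
{'t': 0.1, 'q': array([-1.50349973e+00,  5.28380185e-01,  1.43380915e+00,  1.82530284e-05,
        1.18142084e+00, -1.78481452e-01]), 'qd': array([-0.00058267, -0.00344701, -0.00275009,  0.00121276, -0.00095808,
        0.0004015 ]), 'tau': array([-4.22257117e-04, -4.43303382e+01, -1.78586590e+01, -1.56025526e-04,
        3.87125488e-03, -1.08630621e-05]), 'tcp_pos': array([ 0.15206859, -0.60553014,  0.23041607]), 'tool_rot': array([ 9.92458563e-01,  1.22576441e-01,  6.44771761e-05, -1.00672933e-03]), 'force': array([-0.33275773, -0.04350922,  1.09359369]), 'ft_torque': array([-0.00116837, -0.01326371, -0.00150151]), 'gripper_force': 0.0, 'finger_gap': 0.997957945302312} 0.0187
```

View pics/side0.png

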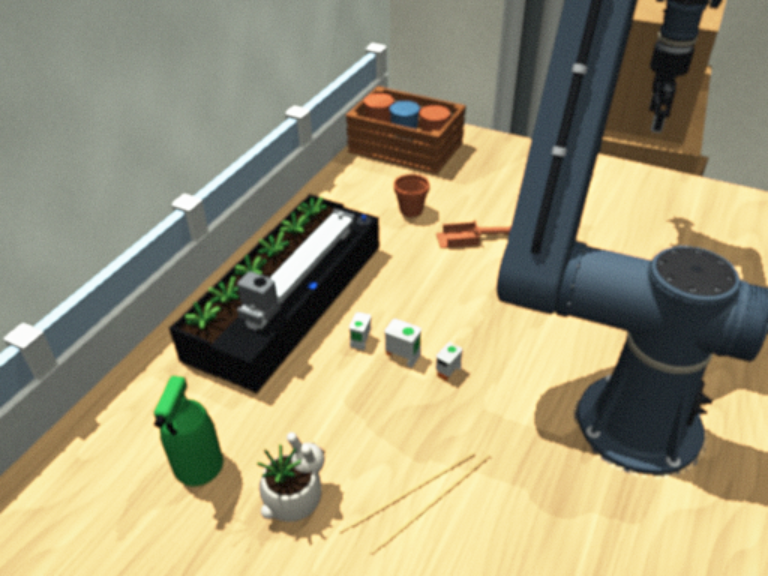

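View pics/top0.png

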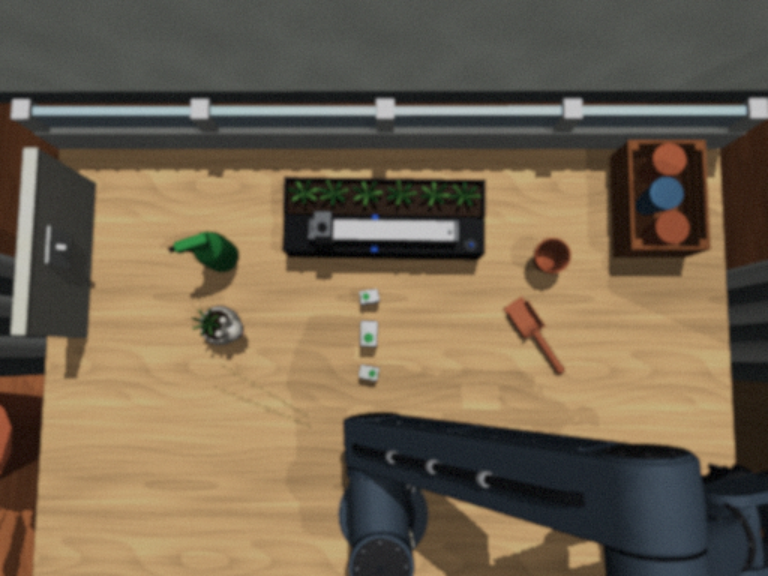

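Candidates for the white timer, in top-view pixels (1.5x picture): small at (369,297), large at (369,334) and small at (369,373). There is also the fixed grey timer at (320,226) and the white rail. The middle one looks largest, so I'll check it in a close crop. The blue marks are at (375,216) and (374,249), and the rail spans (333..458, 230).

```bash
python3 - <<'E'
from h import *
a=cv2.imread('raw_side0.png')[200:260,225:315]; b=cv2.imread('raw_top0.png')[185:260,225:270]
a=cv2.resize(a,None,fx=6,fy=6,interpolation=cv2.INTER_CUBIC); b=cv2.resize(b,None,fx=4.8,fy=4.8,interpolation=cv2.INTER_CUBIC)
cv2.imwrite('pics/crop0.png',np.hstack([a,b]))
E
```

```text
(no output)
```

View pics/crop0.png

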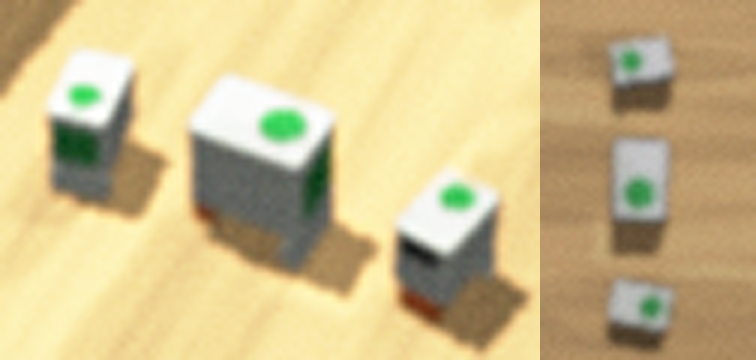

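The crop shows the middle unit is clearly largest. Its orange foot is at the left-bottom in the side view (205,213), which is the far, +x side, so its axes are roughly parallel to the world's. Next I measure.

```bash
cat > meas.py <<'E'
from h import *
def run():
    S={n:snap(n) for n in('top','side')}
    for n,s in S.items():
        im=s['pixels'].copy(); hsv=cv2.cvtColor(im,cv2.COLOR_BGR2HSV)
        blue=cv2.inRange(hsv,(105,150,60),(130,255,255)); 
        k,_,st,c=cv2.connectedComponentsWithStats(blue)
        for i in range(1,k):
            if 3<=st[i,4]<200: print(n,'blue',st[i].tolist(),c[i].round(2),onz(s,*c[i],.09).round(4))
        # white bright faces
        w=cv2.inRange(hsv,(0,0,150),(180,45,255)); cv2.imwrite(f'w_{n}.png',w)
        k,_,st,c=cv2.connectedComponentsWithStats(w)
        for i in range(1,k):
            if 40<=st[i,4]<4000: print(n,'white',st[i].tolist(),c[i].round(1),onz(s,*c[i],.07).round(4))
        g=cv2.inRange(hsv,(45,120,90),(75,255,255))
        k,_,st,c=cv2.connectedComponentsWithStats(g)
        for i in range(1,k):
            if 8<=st[i,4]<300: print(n,'green',st[i].tolist(),c[i].round(1),onz(s,*c[i],.07).round(4))
run()
E
python3 meas.py
```

```text
top blue [247, 143, 6, 3, 14] [249.5 144. ] [0.7084 0.0258 0.09  ]
top blue [313, 162, 2, 2, 3] [313.67 162.67] [ 0.6417 -0.2014  0.09  ]
top blue [247, 164, 6, 5, 24] [249.12 165.83] [0.6296 0.0265 0.09  ]
top white [8, 66, 12, 13, 140] [13.2 72.1] [0.9846 0.9097 0.07  ]
top white [22, 66, 353, 13, 2006] [196.8  73. ] [0.9801 0.223  0.07  ]
top white [376, 66, 122, 13, 697] [429.   72.8] [ 0.9797 -0.6265  0.07  ]
top white [500, 66, 12, 13, 147] [505.5  71.7] [ 0.9832 -0.9019  0.07  ]
top white [8, 99, 17, 124, 1131] [ 15.8 160.3] [0.651  0.8777 0.07  ]
top white [222, 147, 81, 13, 975] [262.4 152.8] [ 0.6812 -0.0206  0.07  ]
top white [240, 193, 13, 9, 76] [246.5 196.6] [0.5223 0.0356 0.07  ]
top white [240, 214, 12, 16, 145] [245.4 220.5] [0.437  0.0387 0.07  ]
top white [239, 243, 14, 10, 83] [244.9 247.4] [0.3421 0.0396 0.07  ]
top green [116, 155, 31, 13, 185] [131.6 160.7] [0.6508 0.4529 0.07  ]
top green [244, 223, 4, 4, 13] [245.4 224.6] [0.4223 0.0387 0.07  ]
side blue [241, 143, 3, 4, 10] [242.  144.5] [ 0.6489 -0.2158  0.09  ]
side blue [205, 187, 7, 6, 31] [208.29 189.94
[... 1243 characters left out ...]
0.07  ]
side green [124, 184, 35, 35, 231] [142.1 202.3] [0.7887 0.1345 0.07  ]
side green [146, 189, 4, 3, 8] [147.5 190. ] [0.807  0.0838 0.07  ]
side green [237, 215, 4, 2, 8] [238.5 215.5] [0.5134 0.0602 0.07  ]
side green [269, 219, 6, 4, 21] [271.6 220.4] [0.4226 0.0372 0.07  ]
side green [299, 231, 4, 3, 10] [300.5 232.2] [0.3343 0.0434 0.07  ]
side green [103, 251, 20, 27, 284] [112.8 263.8] [0.7154 0.3537 0.07  ]
side green [107, 283, 6, 8, 31] [109.2 286.6] [0.6767 0.4138 0.07  ]
side green [186, 303, 2, 6, 9] [186.7 306. ] [0.4785 0.3772 0.07  ]
side green [190, 308, 9, 7, 16] [193.2 310.7] [0.4579 0.3812 0.07  ]
side green [183, 315, 5, 6, 18] [184.9 317.6] [0.4648 0.4053 0.07  ]
```

```bash
cat > rail.py <<'E'
from h import *
S={n:snap(n) for n in('top','side')}
from scipy.ndimage import map_coordinates
G={n:cv2.cvtColor(s['pixels'],cv2.COLOR_BGR2GRAY).astype(float) for n,s in S.items()}
# scan along world x at z=0.123 for many y
xs=np.arange(0.60,0.74,0.0005)
for n,s in S.items():
    prof=[];E=[]
    for y in np.arange(-0.10,0.09,0.01):
        P=np.array([proj(s,(x,y,.123)) for x in xs]); p=map_coordinates(G[n],[P[:,1],P[:,0]],order=1)
        prof.append(p); m=p.max(); 
        hi=np.where(p>0.55*np.percentile(p,85))[0]
        # longest run
        r=max(np.split(hi,np.where(np.diff(hi)>1)[0]+1),key=len)
        E.append((y,xs[r[0]],xs[r[-1]]))
    E=np.array(E)
    a=np.polyfit(E[:,0],E[:,1],1);b=np.polyfit(E[:,0],E[:,2],1)
    print(n,'near',a.round(4),'far',b.round(4),'width',np.median(E[:,2]-E[:,1]).round(4),'resid',np.std(E[:,1]-np.polyval(a,E[:,0])).round(4),np.std(E[:,2]-np.polyval(b,E[:,0])).round(4))
    print(np.median(prof,0)[::8].astype(int).tolist())
    C=-s['R'].T@s['t']; print('slopes dx/dz at rail',((0.67-C[0])/(0.123-C[2])).round(3), 'dy/dz',((0.03-C[1])/(0.123-C[2])).round(3))
# module yaw & marks intensity-weighted
s=S['top'];hsv=cv2.cvtColor(s['pixels'],cv2.COLOR_BGR2HSV)
for n,s in S.items():
    b=s['pixels'].astype(float); w=np.clip(b[...,0]-b[...,2]-25,0,None)
    for X in((0.63,.025,.09),(0.707,.025,.09)):
        u,v=map(int,map(round,proj(s,X))); 
        vv,uu=np.mgrid[v-7:v+8,u-7:u+8]; ww=w[v-7:v+8,u-7:u+8]
        c=((uu*ww).sum()/ww.sum(),(vv*ww).sum()/ww.sum()); print(n,'mark',c,onz(s,*c,.09).round(4),ww.sum())
w=cv2.imread('w_top.png',0); c=cv2.findContours(w[210:234,234:258],cv2.RETR_EXTERNAL,cv2.CHAIN_APPROX_NONE)[0]
print([ (cv2.minAreaRect(k)) for k in c if len(k)>15])
w=cv2.imread('w_side.png',0); c=cv2.findContours(w[208:234,250:286],cv2.RETR_EXTERNAL,cv2.CHAIN_APPROX_NONE)[0]
for k in c:
    if len(k)>15:
        q=cv2.approxPolyDP(k,3,True)[:,0]+[250,208]; print([onz(S['side'],*p,.07).round(4).tolist() for p in q])
E
python3 rail.py
```

```text
top near [0.0099 0.6457] far [0.0119 0.6924] width 0.0465 resid 0.0002 0.0005
[52, 25, 7, 4, 15, 22, 20, 13, 10, 9, 24, 79, 151, 188, 196, 196, 196, 196, 196, 196, 196, 193, 168, 109, 48, 22, 26, 32, 34, 34, 35, 32, 30, 32, 33]
slopes dx/dz at rail -0.231 dy/dz -0.032
side near [0.0136 0.6447] far [-0.0211  0.6934] width 0.05 resid 0.0002 0.0033
[18, 25, 24, 18, 14, 14, 14, 13, 29, 61, 84, 133, 218, 251, 251, 250, 250, 250, 251, 251, 251, 252, 253, 207, 100, 37, 31, 30, 27, 28, 35, 38, 52, 73, 82]
slopes dx/dz at rail -0.735 dy/dz 0.975
top mark (np.float64(249.11641791044775), np.float64(165.68059701492538)) [0.6302 0.0265 0.09  ] 1340.0
top mark (np.float64(249.60491493383742), np.float64(144.30340264650283)) [0.7073 0.0254 0.09  ] 1058.0
side mark (np.float64(208.24362606232296), np.float64(190.0084985835694)) [0.6315 0.0237 0.09  ] 2824.0
side mark (np.float64(nan), np.float64(nan)) [nan nan nan] 0.0
[((11.5, 11.5), (15.0, 11.0), 90.0)]
[[0.4558, 0.0603, 0.07], [0.4133, 0.0606, 0.07], [0.4026, 0.0255, 0.07], [0.4585, 0.0177, 0.07]]rail.py:28: RuntimeWarning: invalid value encountered in scalar divide
  c=((uu*ww).sum()/ww.sum(),(vv*ww).sum()/ww.sum()); print(n,'mark',c,onz(s,*c,.09).round(4),ww.sum())
```

```bash
cat > to.py <<'E'
# usage: to.py x y z tilt_deg(foot-up) [yaw_deg] ; prints shift & rotvec from current measured pose
from h import *; import sys
def goal(tilt,yaw): return Rn.from_euler('z',yaw,degrees=True)*Rn.from_euler('y',-tilt,degrees=True)*Rn.from_quat([1,0,0,0])
s=manip.sense(); R=Rn.from_quat(s['tool_rot']); p=np.array(s['tcp_pos'])
a=list(map(float,sys.argv[1:])); yaw=a[4] if len(a)>4 else 0
print('shift mm',(R.inv().apply(np.array(a[:3])-p)*1000).round(1),'rot',(R.inv()*goal(a[3],yaw)).as_rotvec(degrees=True).round(2))
print('t',round(s['t'],2),'p',p.round(4),'F',s['force'].round(2),'q',np.round(s['q'],2))
E
python3 to.py .43 -.35 .22 0; python3 to.py .436 .039 .15 0
```

```text
shift mm [ 331.8 -180.6   11.1] rot [-0.04 -0.   14.08]
t 0.3 p [ 0.1521 -0.606   0.231 ] F [-0.88  0.37  0.42] q [-1.5   0.53  1.43 -0.    1.18 -0.18]
shift mm [ 432.3 -556.4   81.4] rot [-0.04 -0.   14.08]
t 0.3 p [ 0.1521 -0.606   0.231 ] F [-0.88  0.37  0.42] q [-1.5   0.53  1.43 -0.    1.18 -0.18]
```

Request:
step_arm:
  commands: [0.332,-0.181,0.011,0,0,14.1,0.332,-0.181,0.011,0,0,14.1,0.332,-0.181,0.011,0,0,14.1,0.332,-0.181,0.011,0,0,14.1,0.332,-0.181,0.011,0,0,14.1,0.332,-0.181,0.011,0,0,14.1,0.332,-0.181,0.011,0,0,14.1,0.432,-0.556,0.081,0,0,14.1,0.432,-0.556,0.081,0,0,14.1,0.432,-0.556,0.081,0,0,14.1]
  jaw: 100

```text
t: 1.3
tcp_pos: [0.4191, -0.2197, 0.1953]
tool_rot: [1.0, -0.0, 0.0, 0.0]
force: [2.0, -0.3, -1.0]
finger_gap: 1.001
gripper_force: 0.0
```

```bash
python3 to.py .436 .039 .14 0
```

```text
shift mm [  16.7 -258.7   55.3] rot [ 0.02 -0.04 -0.02]
t 1.3 p [ 0.4191 -0.2197  0.1953] F [ 2.03 -0.26 -1.  ] q [-0.72  0.38  1.84  0.    0.92  0.85]
```

Request:
step_arm:
  commands: [0.017,-0.259,0.055,0,0,0,0.017,-0.259,0.055,0,0,0,0.017,-0.259,0.055,0,0,0,0.017,-0.259,0.055,0,0,0,0.017,-0.259,0.055,0,0,0,0.017,-0.259,0.055,0,0,0,0.017,-0.259,0.055,0,0,0,0.017,-0.259,0.055,0,0,0,0.017,-0.259,0.055,0,0,0,0.017,-0.259,0.055,0,0,0]

```text
t: 2.3
tcp_pos: [0.4365, 0.0362, 0.1408]
tool_rot: [1.0, -0.001, 0.0, 0.0]
force: [0.7, -0.3, 0.2]
finger_gap: 1.003
gripper_force: 0.0
```

```bash
python3 to.py .436 .039 .03 0
```

```text
shift mm [ -0.6  -2.8 110.8] rot [ 0.02 -0.05 -0.15]
t 2.3 p [0.4365 0.0362 0.1408] F [ 0.74 -0.27  0.15] q [-0.17  0.44  1.98 -0.    0.72  1.4 ]
```

Request:
step_arm:
  commands: [-0.0005,-0.003,0.04,0,0,0,-0.0005,-0.003,0.08,0,0,0,-0.0005,-0.003,0.105,0,0,0,-0.0005,-0.003,0.115,0,0,0,-0.0005,-0.003,0.115,0,0,0,-0.0005,-0.003,0.115,0,0,0,-0.0005,-0.003,0.115,0,0,0,-0.0005,-0.003,0.115,0,0,0,-0.0005,-0.003,0.115,0,0,0,-0.0005,-0.003,0.115,0,0,0]

```text
t: 3.3
tcp_pos: [0.4358, 0.0405, 0.026]
tool_rot: [1.0, -0.0, 0.001, 0.0]
force: [-0.1, 0.7, -0.9]
finger_gap: 1.004
gripper_force: 0.0
```

Request:
step_arm:
  commands: [0,0,0,0,0,0,0,0,0,0,0,0,0,0,0,0,0,0,0,0,0,0,0,0,0,0,0,0,0,0,0,0,0,0,0,0,0,0,0,0,0,0,0,0,0,0,0,0,0,0,0,0,0,0,0,0,0,0,0,0]
  jaw: 30
  grip_force: 60

```text
t: 4.3
tcp_pos: [0.4357, 0.0404, 0.0257]
tool_rot: [1.0, -0.0, 0.0, 0.0]
force: [-0.1, -1.1, 5.0]
finger_gap: 0.465
gripper_force: 59.9
```

```bash
python3 to.py .436 .039 .2 0; python3 - <<'E'
from h import *
s=snap('side'); cv2.imwrite('raw_side1.png',s['pixels']); cv2.imwrite('pics/g1.png',cv2.resize(s['pixels'][140:280,190:340],None,fx=4,fy=4,interpolation=cv2.INTER_CUBIC))
E
```

```text
shift mm [   0.4    1.4 -174.3] rot [ 0.01 -0.03 -0.01]
t 4.3 p [0.4357 0.0404 0.0257] F [-0.15 -1.09  4.98] q [-0.16  0.69  2.05 -0.    0.4   1.41]
```

View pics/g1.png

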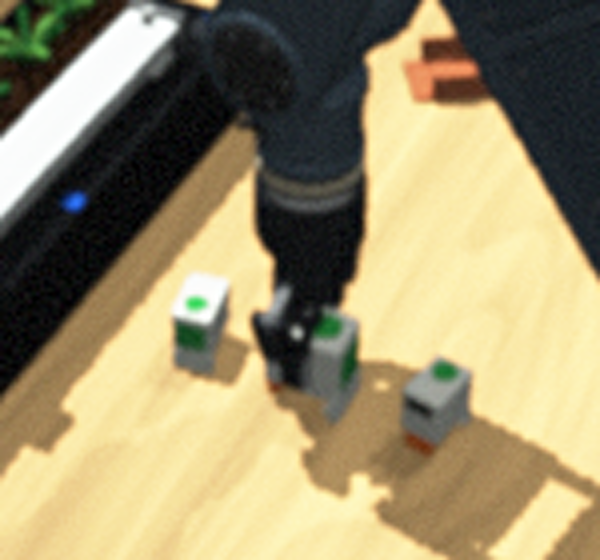

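Firmly grasped: the gap of 0.465 is about 40 mm. Next I lift, carry and tilt it over the rail.

Request:
step_arm:
  commands: [0,0,-0.02,0,0,0,0,0,-0.06,0,0,0,0,0,-0.1,0,0,0,0,0.002,-0.14,0,0,0,0.02,0.004,-0.17,0,0,0,0.05,0.006,-0.174,0,4,0,0.09,0.008,-0.174,0,9,0,0.13,0.01,-0.174,0,14,0,0.165,0.013,-0.174,0,19,0.6,0.195,0.015,-0.174,0,23,0.6]
  grip_force: 80

```text
t: 5.35
tcp_pos: [0.6308, 0.0255, 0.1984]
tool_rot: [0.98, -0.006, 0.199, -0.0]
force: [0.2, 0.2, -2.0]
finger_gap: 0.459
gripper_force: 80.8
```

```bash
python3 to.py .668 .0255 .180 25 -0.57
```

```text
shift mm [27.1 -0.4 31.5] rot [-0.12  1.99 -0.11]
t 5.35 p [0.6308 0.0255 0.1984] F [ 0.19  0.21 -2.04] q [-0.17  0.46  1.76  0.13  0.52  1.32]
```

Request:
step_arm:
  commands: [0.006,0,0.006,0,0.5,0,0.013,0,0.014,0,1,0,0.02,0,0.022,0,1.5,0,0.024,0,0.028,0,2,0,0.0265,0,0.0315,0,2,0,0.0265,0,0.0315,0,2,0,0.0265,0,0.0315,0,2,0,0.0265,0,0.0315,0,2,0,0.0265,0,0.0315,0,2,0,0.0265,0,0.0315,0,2,0]

```text
t: 6.35
tcp_pos: [0.6671, 0.0251, 0.1811]
tool_rot: [0.976, -0.005, 0.217, 0.0]
force: [0.2, 0.5, -2.2]
finger_gap: 0.46
gripper_force: 80.8
```

```bash
python3 to.py .668 .0255 .168 25 -0.57; python3 - <<'E'
from h import *
s=snap('side'); cv2.imwrite('pics/a1.png',cv2.resize(s['pixels'][100:240,150:300],None,fx=4,fy=4,interpolation=cv2.INTER_CUBIC))
E
```

```text
shift mm [-4.8 -0.4 12.3] rot [-0.09 -0.02 -0.07]
t 6.35 p [0.6671 0.0251 0.1811] F [ 0.22  0.52 -2.22] q [-0.16  0.53  1.72  0.14  0.47  1.31]
```

View pics/a1.png

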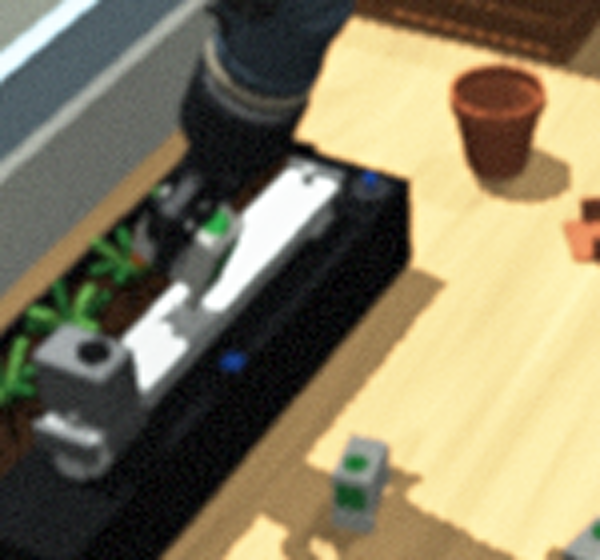

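The timer is tilted about 25° over the rail, with the foot up and far at crop (150,255) and the wall at (195,290). Now I lower it to feel for the rail top.

Request:
step_arm:
  commands: [-0.0015,0,0.003,0,0,0,-0.003,0,0.0065,0,0,0,-0.0045,0,0.01,0,0,0,-0.0055,0,0.0125,0,0,0,-0.0063,0,0.0136,0,0,0,-0.0063,0,0.0136,0,0,0,-0.0063,0,0.0136,0,0,0,-0.0063,0,0.0136,0,0,0,-0.0063,0,0.0136,0,0,0,-0.0063,0,0.0136,0,0,0]

```text
t: 7.4
tcp_pos: [0.6673, 0.0251, 0.166]
tool_rot: [0.976, -0.005, 0.217, 0.0]
force: [-0.3, -0.3, -1.2]
finger_gap: 0.459
gripper_force: 80.8
```

Request:
step_arm:
  commands: [-0.0002,0,0.0004,0,0,0,-0.0004,0,0.0008,0,0,0,-0.0005,0,0.0012,0,0,0,-0.0007,0,0.0016,0,0,0,-0.0009,0,0.002,0,0,0,-0.0011,0,0.0023,0,0,0,-0.0011,0,0.0023,0,0,0,-0.0011,0,0.0023,0,0,0,-0.0011,0,0.0023,0,0,0,-0.0011,0,0.0023,0,0,0]

```text
t: 8.4
tcp_pos: [0.6672, 0.0251, 0.1633]
tool_rot: [0.976, -0.005, 0.216, 0.0]
force: [-0.6, 0.3, -1.9]
finger_gap: 0.46
gripper_force: 80.8
```

Request:
step_arm:
  commands: [-0.0002,0,0.0004,0,0,0,-0.0004,0,0.0008,0,0,0,-0.0005,0,0.0012,0,0,0,-0.0007,0,0.0016,0,0,0,-0.0009,0,0.002,0,0,0,-0.0011,0,0.0023,0,0,0,-0.0011,0,0.0023,0,0,0,-0.0011,0,0.0023,0,0,0,-0.0011,0,0.0023,0,0,0,-0.0011,0,0.0023,0,0,0]

```text
t: 9.4
tcp_pos: [0.6673, 0.0251, 0.1609]
tool_rot: [0.976, -0.005, 0.217, 0.0]
force: [0.0, -0.1, 1.0]
finger_gap: 0.458
gripper_force: 80.8
```

Request:
step_arm:
  commands: [-0.0001,0,0.0003,0,0,0,-0.0003,0,0.0006,0,0,0,-0.0004,0,0.0009,0,0,0,-0.0006,0,0.0013,0,0,0,-0.0006,0,0.0013,0,0,0,-0.0006,0,0.0013,0,0,0,-0.0006,0,0.0013,0,0,0,-0.0006,0,0.0013,0,0,0,-0.0006,0,0.0013,0,0,0,-0.0006,0,0.0013,0,0,0]

```text
t: 10.4
tcp_pos: [0.6674, 0.0251, 0.1606]
tool_rot: [0.976, -0.005, 0.217, 0.0]
force: [-5.2, -0.8, 6.7]
finger_gap: 0.462
gripper_force: 81.9
```

Request:
step_arm:
  commands: [0.0017,0,-0.0036,0,0,0,-0.0048,0,-0.0066,0,0,0,-0.0113,0,-0.0097,0,0,0,-0.0177,0,-0.0127,0,0,0,-0.0177,0,-0.0127,0,0,0,-0.0204,0,-0.007,0,0,0,-0.0232,0,-0.001,0,0,0,-0.0255,0,0.004,0,0,0,-0.0271,0,0.0074,0,0,0,-0.0271,0,0.0074,0,0,0]

```text
t: 11.4
tcp_pos: [0.6453, 0.0254, 0.14]
tool_rot: [0.976, -0.005, 0.216, -0.0]
force: [0.3, -0.5, -0.9]
finger_gap: 0.46
gripper_force: 81.1
```

```bash
python3 to.py .649 .0255 .1413 25 -0.57
```

```text
shift mm [ 3.9 -0.1  0.4] rot [-0.11  0.11 -0.09]
t 11.4 p [0.6453 0.0254 0.14  ] F [ 0.26 -0.48 -0.92] q [-0.16  0.57  1.8   0.2   0.35  1.25]
```

Request:
step_arm:
  commands: [0.0006,0,-0.0012,0,0,0,0.0015,0,-0.0008,0,0,0,0.0033,0,0.0001,0,0,0,0.0051,0,0.0009,0,0,0,0.0069,0,0.0018,0,0,0,0.0078,0,0.0022,0,0,0,0.0087,0,0.0026,0,0,0,0.0096,0,0.003,0,0,0,0.0096,0,0.003,0,0,0,0.0096,0,0.003,0,0,0]

```text
t: 12.4
tcp_pos: [0.6556, 0.0253, 0.1425]
tool_rot: [0.976, -0.005, 0.216, 0.0]
force: [-0.7, 0.6, -1.4]
finger_gap: 0.461
gripper_force: 81.1
```

Request:
step_arm:
  commands: [-0.0004,0,0.0009,0,0,0,-0.0004,0,0.0009,0,0,0,0.0005,0,0.0013,0,0,0,0.0014,0,0.0017,0,0,0,0.0023,0,0.0022,0,0,0,0.0032,0,0.0026,0,0,0,0.0032,0,0.0026,0,0,0,0.0032,0,0.0026,0,0,0,0.0032,0,0.0026,0,0,0,0.0032,0,0.0026,0,0,0]

```text
t: 13.4
tcp_pos: [0.6596, 0.0252, 0.1415]
tool_rot: [0.976, -0.005, 0.216, 0.0]
force: [0.2, -0.5, -2.5]
finger_gap: 0.458
gripper_force: 81.1
```

```bash
python3 to.py .66 .0255 .1413 25 -0.57;python3 - <<'E'
from h import *
s=snap('side'); cv2.imwrite('pics/a2.png',cv2.resize(s['pixels'][130:210,150:250],None,fx=6,fy=6,interpolation=cv2.INTER_CUBIC))
E
```

```text
shift mm [ 0.3 -0.3  0.3] rot [-0.1   0.01 -0.08]
t 13.4 p [0.6596 0.0252 0.1415] F [ 0.17 -0.46 -2.52] q [-0.16  0.58  1.76  0.18  0.37  1.27]
```

View pics/a2.png

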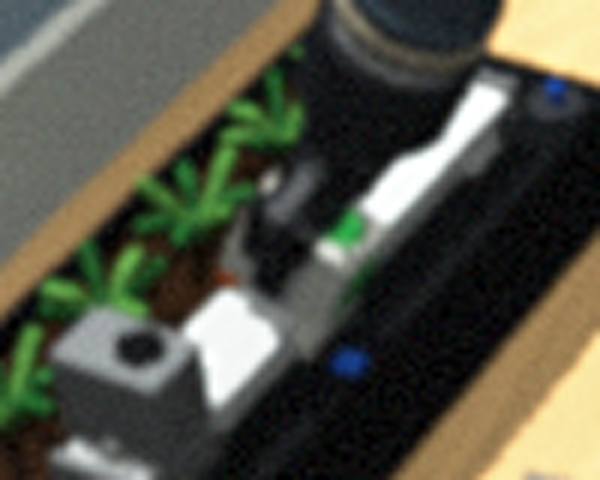

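The wall at crop (315,335) hangs in front of the rail's near edge, and the foot at (228,280) is over the far edge. I advance until I feel contact.

Request:
step_arm:
  commands: [0.0005,0,0.0002,0,0,0,0.0009,0,0.0004,0,0,0,0.0014,0,0.0006,0,0,0,0.0018,0,0.0008,0,0,0,0.0022,0,0.001,0,0,0,0.0027,0,0.0013,0,0,0,0.0027,0,0.0013,0,0,0,0.0027,0,0.0013,0,0,0,0.0027,0,0.0013,0,0,0,0.0027,0,0.0013,0,0,0]

```text
t: 14.45
tcp_pos: [0.6627, 0.0252, 0.1415]
tool_rot: [0.976, -0.005, 0.216, 0.0]
force: [0.4, 0.2, -2.0]
finger_gap: 0.457
gripper_force: 81.1
```

Request:
step_arm:
  commands: [0.0005,0,0.0002,0,0,0,0.0009,0,0.0004,0,0,0,0.0014,0,0.0006,0,0,0,0.0018,0,0.0008,0,0,0,0.0022,0,0.001,0,0,0,0.0027,0,0.0013,0,0,0,0.0027,0,0.0013,0,0,0,0.0027,0,0.0013,0,0,0,0.0027,0,0.0013,0,0,0,0.0027,0,0.0013,0,0,0]

```text
t: 15.45
tcp_pos: [0.6656, 0.0252, 0.1413]
tool_rot: [0.976, -0.005, 0.216, 0.0]
force: [-0.9, -0.3, -1.7]
finger_gap: 0.459
gripper_force: 81.1
```

```bash
python3 - <<'E'
from h import *
P=manip.sense()['tcp_pos']; print(P, manip.sense()['force'])
X=P+np.array([-.0307,0,.0346])
for n in('side','top'):
    s=snap(n); cv2.imwrite(f'raw_{n}3.png',s['pixels']); u,v=proj(s,X); u0,v0=int(u),int(v)
    hsv=cv2.cvtColor(s['pixels'],cv2.COLOR_BGR2HSV); g=cv2.inRange(hsv,(45,90,60),(80,255,255))[v0-8:v0+9,u0-8:u0+9]
    k,_,st,c=cv2.connectedComponentsWithStats(g); print(n,(u,v),[(st[i,4],(c[i]+[u0-8,v0-8]).round(1)) for i in range(1,k)])
    print('ray at pred z',[onz(s,*(c[i]+[u0-8,v0-8]),X[2]).round(4) for i in range(1,k)],X.round(4))
a=cv2.imread('raw_side3.png')[130:210,150:250];b=cv2.imread('raw_top3.png')[125:185,200:300]
cv2.imwrite('pics/a3.png',np.hstack([cv2.resize(a,(400,320),interpolation=cv2.INTER_CUBIC),cv2.resize(b,(400,240),interpolation=cv2.INTER_CUBIC)[0:240] if 0 else cv2.resize(cv2.imread('raw_top3.png')[115:195,200:300],(400,320),interpolation=cv2.INTER_CUBIC)]))
E
```

```text
[0.66558729 0.02520764 0.14131693] [-0.86126729 -0.29794959 -1.72614763]
side (np.float64(204.40725399083135), np.float64(166.58129584105745)) [(np.int32(24), array([205.4, 167.2]))]
ray at pred z [array([0.6309, 0.0264, 0.1759])] [0.6349 0.0252 0.1759]
top (np.float64(248.82635855906338), np.float64(159.29926956017687)) []
ray at pred z [] [0.6349 0.0252 0.1759]
```

View pics/a3.png

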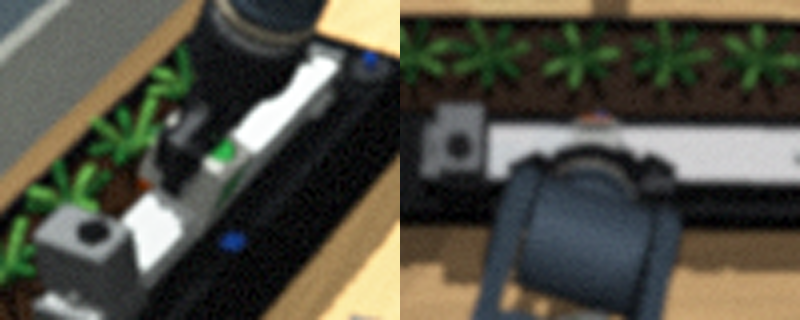

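```bash
python3 - <<'E'
from h import *
s=snap('side')
for f,X in(('raw_side0.png',(.4225,.038,.07)),('raw_side1.png',(.4225,.04,.07)),('raw_side3.png',(.6349,.0252,.1759))):
    im=cv2.imread(f); u,v=map(int,proj(s,X)); hsv=cv2.cvtColor(im,cv2.COLOR_BGR2HSV)
    g=cv2.inRange(hsv,(45,90,60),(80,255,255)); g[:, :u-8]=0;g[:,u+9:]=0;g[:v-7]=0;g[v+8:]=0
    k,l,st,c=cv2.connectedComponentsWithStats(g)
    print(f,[(st[i].tolist(),c[i].round(2),onz(s,*c[i],X[2]).round(4)) for i in range(1,k) if st[i,4]>5])
    # white/grey top face extent around dot: column of world-x scan at y of dot+-10mm
    from scipy.ndimage import map_coordinates
    G=cv2.cvtColor(im,cv2.COLOR_BGR2GRAY).astype(float)
E
```

```text
raw_side0.png [([269, 219, 7, 4, 26], array([271.77, 220.5 ]), array([0.4221, 0.0372, 0.07  ]))]
raw_side1.png [([268, 219, 7, 5, 25], array([271.52, 221.28]), array([0.4214, 0.0403, 0.07  ]))]
raw_side3.png [([202, 165, 7, 5, 24], array([205.42, 167.21]), array([0.6309, 0.0264, 0.1759]))]
```

Request:
step_arm:
  commands: [0.0005,0,0.0002,0,0,0,0.0009,0,0.0004,0,0,0,0.0014,0,0.0006,0,0,0,0.0018,0,0.0008,0,0,0,0.0022,0,0.001,0,0,0,0.0022,0,0.001,0,0,0,0.0022,0,0.001,0,0,0,0.0022,0,0.001,0,0,0,0.0022,0,0.001,0,0,0,0.0022,0,0.001,0,0,0]

```text
t: 16.6
tcp_pos: [0.6661, 0.0253, 0.1409]
tool_rot: [0.977, -0.005, 0.214, -0.0]
force: [-6.8, -1.7, 2.0]
finger_gap: 0.459
gripper_force: 81.3
```

Contact felt: Fx is about −7 N at the wall, with a light touch of the housing on the edge. The lip is hooked. Now I rock it down about the edge, in stages.

Request:
step_arm:
  commands: [-0.0009,0,0.0005,0,-1.5,0,-0.0012,0,0.0009,0,-3.5,0,-0.0012,0,0.0011,0,-5,0,-0.0009,0,0.0018,0,-6.7,0,-0.0005,0,0.0025,0,-8.3,0,-0.0002,0,0.0031,0,-10,0,0.0001,0,0.0039,0,-12,0,0.0001,0,0.0039,0,-12,0,0.0001,0,0.0039,0,-12,0,0.0001,0,0.0039,0,-12,0]
  grip_force: 100

```text
t: 17.6
tcp_pos: [0.67, 0.0251, 0.138]
tool_rot: [0.993, -0.005, 0.114, -0.0]
force: [-1.9, -0.2, -1.8]
finger_gap: 0.454
gripper_force: 100.5
```

```bash
python3 to.py .6715 .0255 .136 8 -0.57;python3 - <<'E'
from h import *
s=snap('side'); cv2.imwrite('pics/a4.png',cv2.resize(s['pixels'][130:210,150:250],None,fx=6,fy=6,interpolation=cv2.INTER_CUBIC))
E
```

```text
shift mm [ 1.  -0.4  2.3] rot [-0.11 -5.07 -0.06]
t 17.6 p [0.67   0.0251 0.138 ] F [-1.95 -0.24 -1.75] q [-0.14  0.63  1.58  0.05  0.71  1.41]
```

View pics/a4.png

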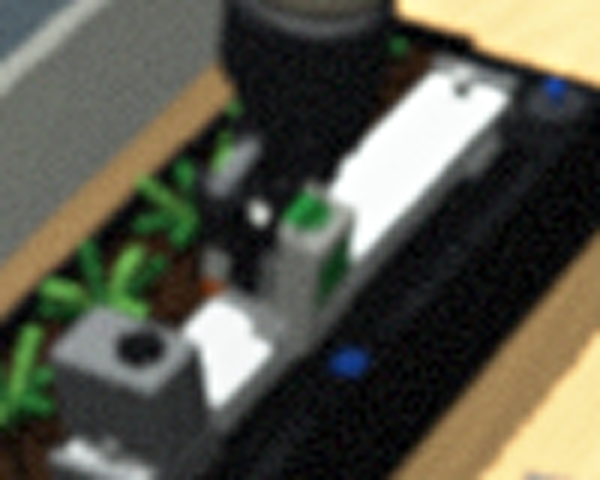

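Tilt is now about 13°. The wall is at the near edge, crop (300,330), and the orange foot at (210,285) is at the far edge. I continue.

Request:
step_arm:
  commands: [0.0002,0,0.0005,0,-1,0,0.0004,0,0.001,0,-2.3,0,0.0006,0,0.0015,0,-3.5,0,0.0009,0,0.002,0,-4.7,0,0.0011,0,0.0025,0,-5.8,0,0.0013,0,0.003,0,-7,0,0.0013,0,0.003,0,-7,0,0.0013,0,0.003,0,-7,0,0.0013,0,0.003,0,-7,0,0.0013,0,0.003,0,-7,0]

```text
t: 18.65
tcp_pos: [0.6721, 0.0251, 0.1355]
tool_rot: [0.999, -0.005, 0.053, -0.001]
force: [-2.3, 0.3, 0.9]
finger_gap: 0.454
gripper_force: 100.6
```

```bash
python3 to.py .6734 .0255 .1329 0 -0.57
```

```text
shift mm [ 1.  -0.4  2.8] rot [-0.11 -6.06 -0.04]
t 18.65 p [0.6721 0.0251 0.1355] F [-2.3   0.3   0.87] q [-0.14  0.66  1.47  0.02  0.9   1.43]
```

Request:
step_arm:
  commands: [0.0002,0,0.0005,0,-1,0,0.0003,0,0.001,0,-2,0,0.0005,0,0.0014,0,-3,0,0.0007,0,0.0019,0,-4,0,0.0008,0,0.0024,0,-5,0,0.001,0,0.0028,0,-6,0,0.001,0,0.0028,0,-6,0,0.001,0,0.0028,0,-6,0,0.001,0,0.0028,0,-6,0,0.001,0,0.0028,0,-6,0]

```text
t: 19.65
tcp_pos: [0.6733, 0.025, 0.1325]
tool_rot: [1.0, -0.005, 0.0, -0.001]
force: [-0.3, 0.1, -1.2]
finger_gap: 0.455
gripper_force: 102.0
```

```bash
python3 to.py .6734 .0255 .1329 0 -0.57;python3 - <<'E'
from h import *
s=snap('side'); cv2.imwrite('pics/a5.png',cv2.resize(s['pixels'][130:210,150:250],None,fx=6,fy=6,interpolation=cv2.INTER_CUBIC))
print(manip.sense()['ft_torque'])
E
```

```text
shift mm [ 0.1 -0.5 -0.4] rot [-0.11 -0.04 -0.03]
t 19.65 p [0.6733 0.025  0.1325] F [-0.32  0.14 -1.2 ] q [-0.13  0.7   1.39  0.    1.05  1.45]
[-0.03007808 -0.07806485  0.03149343]
```

View pics/a5.png

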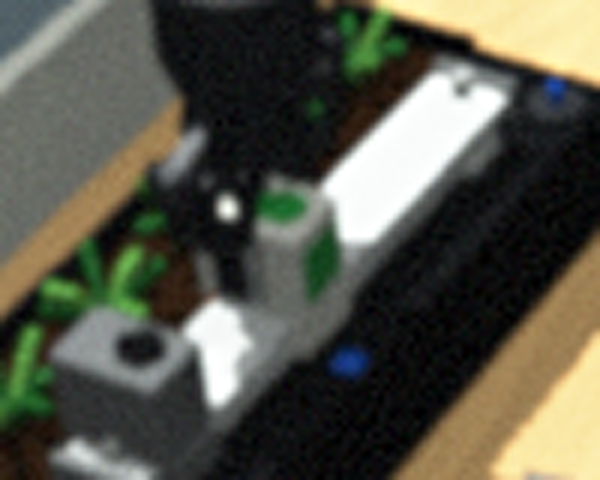

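The timer is level and the orange foot has gone below the far edge. I check the seating with a gentle press of 2 mm plus 1.5° over-rotation.

Request:
step_arm:
  commands: [0,0,0.0004,0,-0.3,0,0,0,0.0008,0,-0.6,0,0,0,0.0012,0,-0.9,0,0,0,0.0016,0,-1.2,0,0,0,0.002,0,-1.5,0,0,0,0.002,0,-1.5,0,0,0,0.002,0,-1.5,0,0,0,0.002,0,-1.5,0,0,0,0.002,0,-1.5,0,0,0,0.002,0,-1.5,0]

```text
t: 20.7
tcp_pos: [0.6734, 0.025, 0.1328]
tool_rot: [1.0, -0.005, -0.013, -0.001]
force: [-3.3, -0.1, 9.8]
finger_gap: 0.452
gripper_force: 102.6
```

```bash
python3 to.py .6734 .0255 .1329 0 -0.57
```

```text
shift mm [ 0.  -0.5 -0.1] rot [-0.1   1.43 -0.02]
t 20.7 p [0.6734 0.025  0.1328] F [-3.31 -0.1   9.84] q [-0.13  0.71  1.36 -0.    1.09  1.45]
```

Request:
step_arm:
  commands: [0,0,-0.0006,0,0.5,0,0,0,-0.0012,0,1,0,0,0,-0.0018,0,1.5,0,0,0,-0.0024,0,1.5,0,0,0,-0.003,0,1.5,0,0,0,-0.0035,0,1.5,0,0,0,-0.004,0,1.5,0,0,0,-0.004,0,1.5,0,0,0,-0.004,0,1.5,0,0,0,-0.004,0,1.5,0]

```text
t: 21.7
tcp_pos: [0.6729, 0.0251, 0.1341]
tool_rot: [1.0, -0.005, -0.0, -0.001]
force: [0.3, 0.6, -4.6]
finger_gap: 0.451
gripper_force: 101.7
```

```bash
python3 to.py .6734 .0255 .1329 0 -0.57; python3 -c "
from h import *; print(manip.sense()['ft_torque'])"
```

```text
shift mm [ 0.5 -0.4  1.2] rot [-0.13  0.05 -0.03]
t 21.7 p [0.6729 0.0251 0.1341] F [ 0.34  0.62 -4.59] q [-0.13  0.7   1.38  0.    1.06  1.45]
[-0.00116407 -0.013726    0.02224788]
```

Request:
step_arm:
  commands: [0,0,-0.0005,0,0,0,0,0,-0.001,0,0,0,0,0,-0.0015,0,0,0,0,0,-0.0015,0,0,0,0,0,-0.0015,0,0,0,0,0,-0.0015,0,0,0,0,0,-0.0015,0,0,0,0,0,-0.0015,0,0,0,0,0,-0.0015,0,0,0,0,0,-0.0015,0,0,0]

```text
t: 22.7
tcp_pos: [0.6721, 0.0251, 0.1348]
tool_rot: [1.0, -0.005, -0.002, -0.001]
force: [3.6, -0.3, -25.3]
finger_gap: 0.456
gripper_force: 103.2
```

It resists a 25 N pull, so it is latched. I go back down to a light seat and let go.

Request:
step_arm:
  commands: [0,0,0.001,0,0,0,0,0,0.002,0,0,0,0,0,0.003,0,0,0,0,0,0.0038,0,0,0,0,0,0.0042,0,0,0,0,0,0.0042,0,0,0,0,0,0.0042,0,0,0,0,0,0.0042,0,0,0,0,0,0.0042,0,0,0,0,0,0.0042,0,0,0]

```text
t: 23.7
tcp_pos: [0.6736, 0.0251, 0.1328]
tool_rot: [1.0, -0.005, 0.001, -0.001]
force: [-4.2, -0.1, 0.6]
finger_gap: 0.453
gripper_force: 105.3
```

Request:
step_arm:
  commands: [0,0,0,0,0,0,0,0,0,0,0,0,0,0,0,0,0,0,0,0,0,0,0,0,0,0,0,0,0,0,0,0,0,0,0,0,0,0,0,0,0,0,0,0,0,0,0,0,0,0,0,0,0,0,0,0,0,0,0,0]
  jaw: 80

```text
t: 24.7
tcp_pos: [0.6732, 0.0251, 0.1319]
tool_rot: [1.0, -0.005, 0.0, -0.001]
force: [-0.4, 0.0, 0.0]
finger_gap: 0.802
gripper_force: 0.0
```

Request:
step_arm:
  commands: [0,0,-0.01,0,0,0,0,0,-0.03,0,0,0,0,0,-0.06,0,0,0,0,0,-0.1,0,0,0,-0.03,0,-0.13,0,0,0,-0.07,0.03,-0.14,0,0,0,-0.11,0.07,-0.14,0,0,0,-0.13,0.11,-0.14,0,0,0,-0.14,0.14,-0.14,0,0,0,-0.15,0.17,-0.14,0,0,0]

```text
t: 25.7
tcp_pos: [0.5204, -0.1451, 0.2729]
tool_rot: [1.0, -0.006, 0.001, -0.001]
force: [0.6, -0.3, -0.3]
finger_gap: 0.803
gripper_force: 0.0
```

```bash
python3 - <<'E'
from h import *
o=[]
for n in('side','top'):
    s=snap(n); im=s['pixels']; cv2.imwrite(f'raw_{n}9.png',im)
    u,v=map(int,proj(s,(.66,.03,.15))); o.append(cv2.resize(im[v-40:v+40,u-50:u+50],(400,320),interpolation=cv2.INTER_CUBIC))
    hsv=cv2.cvtColor(im,cv2.COLOR_BGR2HSV); g=cv2.inRange(hsv,(45,90,60),(80,255,255)); g[:v-12]=0;g[v+20:]=0;g[:,:u-12]=0;g[:,u+20:]=0
    k,_,st,c=cv2.connectedComponentsWithStats(g); print(n,[(st[i,4],onz(s,*c[i],.177).round(4)) for i in range(1,k) if st[i,4]>5])
cv2.imwrite('pics/fin.png',np.hstack(o)); print(manip.sense()['t'])
E
```

```text
side [(np.int32(21), array([0.6591, 0.0266, 0.177 ])), (np.int32(37), array([0.6218, 0.0542, 0.177 ]))]
top [(np.int32(22), array([0.6595, 0.0278, 0.177 ]))]
25.8
```

View pics/fin.png

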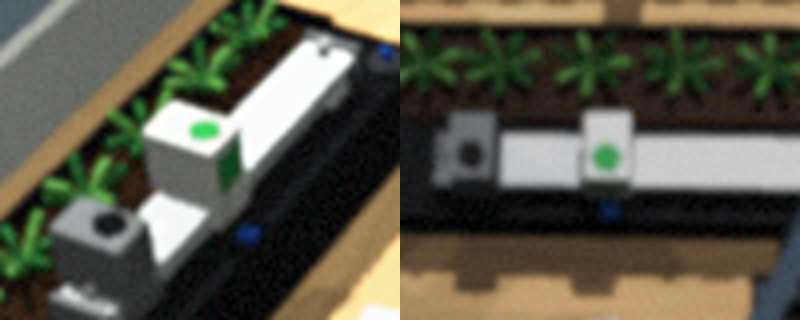

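The timer sits flat on the rail and is centred on the blue mark (top crop, dot at (606,157), mark at (609,210)). Both views place the dot at z 0.177 m. I hand in.

```bash
python3 -c "
from station import manip; print(manip.sign_off())"
```

```text
the job is handed in; nothing more can be done
None
```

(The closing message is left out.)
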